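Stack keyed parts trays on the dock and confirm the levels

ROBOT

A 7-joint arm with a two-finger parallel gripper is mounted at the origin on the work surface. World frame = base frame: x ahead of the robot, y to its left, z up, the work surface at z = 0. Lengths are in m, angles in rad, forces in N, time in s.
With the tool pointing down it reaches from about 0.4 to 0.85 m from the base axis. Payload 10.4 kg.
Tool frame: the origin (TCP) lies on the centre line of the jaws, within the pads' length; the fingertips stand 8 mm ahead of it and the grasp point (between the pads) lies 11 mm behind it (r.finger_overhang is the distance from the TCP to the fingertips, in m); z points along the fingers, y is the line along which they close (so a half turn about z gives the same grasp; the last joint's range is limited). The gripper opens to 87 mm and grips with 3 to 60 N. Pads are 19 mm wide; open, the fingers measure 117 mm over their backs; the gripper's body (75 mm by 190 mm) begins 51 mm behind the grasp point.
Start: joints at [-1.272, 0.332, -0.065, 1.46, 0.022, 1.35, -0.088], TCP at [0.198, 0.593, 0.231] pointing down, gripper open.
Joint ranges: [-2.6, 2.6], [-0.5, 2.12], [-1.47, 1.34], [0.16, 2.42], [-1.27, 4.41], [0.06, 2.06], [-2.6, 2.6]. Speed limits (rad/s): [2.22, 2.22, 2.79, 2.79, 3.14, 3.14, 3.14].

INTERFACE

Orientations are given as a unit quaternion [x, y, z, w].
In Python, from bench import r, vision gives the robot as it stands.
- The arm moves only by the tool drive_tool, never from a script. Its argument "series" is a list of rows, each a list of 2 entries, a list of its own where there are three numbers: the shift along the world's x, y, z in cm, then the turn about the world's z in degrees. A call has exactly 10 rows; each row shifts and turns the commanded pose from where the row before left it; what a row does not reach is not made up. A row lasts 1/8 s, in which the tool goes at most 62.5 mm and 10.7 degrees, less where a joint would pass 70% of its speed; a pose out of reach is approached as far as the arm can. A call with a gripper value outside its range is refused whole. "hand" is the closure, from 0 (fully open) to 1 (shut), set as the call begins (left out, the last holds). The fingers move at their own pace and stop on an object; "newtons" is the grip in N (left out, the last holds). Time passes only in rows, so rows that do not move let the fingers close, or fill a call up. It gives the time, the measured TCP pose, the force, the opening and the grip force at its end, in the units of the state.
- r.read_state(): the state, without advancing time (a new reading comes with each control period).
- vision.camera(name): name is "side" or "top" or "wrist"; returns a dict with "color" (400x640x3 uint8, red, green, blue), "intrinsics" (3x3 intrinsics, pixels), "R" (3x3) and "t" (3): a world point X has camera coordinates R X + t; the wrist camera has in their place "mount" (4x4, takes a point from camera to tool coordinates, whose origin is the TCP and whose axes are the flange's). Camera axes: x right, y down, z forward; pixel columns grow to the right and rows downward; lengths in m; the calibration is good to about 2 mm. The wrist camera is an equidistant fisheye: a pixel r from the principal point sees the ray r / f radians off the axis. A picture is of the moment at which its call begins: read the wrist's pose just before it. There is no depth.
- r.close_job(): hands the job in; it is judged then, once.
The state is a dict: "time": time; "joint_positions": joint angles; "joint_vel": joint speeds; "joint_torque": joint torques, N m; "ee_pos": TCP position; "eef_rot": TCP orientation; "ft_force": force on the tool from outside, world axes, zero at the start; "torque": the same for the moment, N m; "width": finger opening in m; "grip_force": force on a finger pad.
Only numpy, scipy, OpenCV 4.12 (cv2) and the standard library are available. Lean on these libraries where they do the work, as an engineer would, in place of code of your own. Each camera call takes 0.05 s, during which the arm holds its last target. There are 200 camera calls.

TASK

Stack the three grey parts trays on the dock's nest one at a time, without dropping them: the three-compartment tray at the bottom, the two-compartment tray on it and the undivided tray on top, each turned so that its lugs drop fully home in the notches below. When the stack stands complete, confirm its three levels by pressing the dock's three keys right down, one at a time, in the order of one, two and three tally bars (left to right as the robot sees them). Do not disturb the carton, spray can, filter and box of pads standing around.

Things in the scene. Friction and masses are not known exactly. Their poses are not given: they have to be found in the camera images.
- nest (a point): Centre of the fixed dock's keyed nest, at its rim, 25 mm above the table: grey block 120 (own x, pointing away from the key strip) x 56 mm on a 150 x 80 mm plate 10 mm high. Front end (-x) has a central notch for a 34 mm lug, rear (+x) for a 14 mm lug. A seated tray's body lies on the rim, square over the nest, its x along the nest's x, its centre 17 mm above this point.
- tray_three_c (a point): Centre, half-way up, of the grey open tray with THREE compartments: 120 (own x, front end to rear end) x 56 x 50 mm high, flat-sided. It stands on lugs 8 mm tall under its ends: front (-x) one 34 mm wide, rear one 14 mm, both central. They fit the nest: it sits there the same way round, centre 17 mm above the nest's rim.
- tray_two_c (a point): Centre, half-way up, of the grey open tray with TWO compartments: 120 (own x, front end to rear end) x 56 x 50 mm high, flat-sided. It stands on lugs 8 mm tall under its ends: front (-x) one central 20 mm wide, rear two 11 mm wide 17 mm either side of centre. They fit only tray three: it sits there the same way round, centre 42 mm above that tray's.
- tray_one_c (a point): Centre, half-way up, of the grey open tray with ONE compartment: 120 (own x, front end to rear end) x 56 x 50 mm high, flat-sided. It stands on lugs 8 mm tall under its ends: front (-x) two 11 mm wide 17 mm either side of centre, rear one central 34 mm. They fit only tray two: it sits there the same way round, centre 42 mm above that tray's.
- tray_three: Same tray: origin at the foot of the lugs under its middle, same axes. Lugs are 16 mm long, inwards from the end face, their lower 4 mm stepped in (3 mm narrower, 2 mm shorter); notches are 9 mm deep, open to the end face, with 2.5 mm play each side. 0.18 to 0.35 kg. Notches in its rim: front one for a central 20 mm lug, rear two for 11 mm lugs.
- tray_two: Same tray: origin at the foot of the lugs under its middle, same axes. Lugs are 16 mm long, inwards from the end face, their lower 4 mm stepped in (3 mm narrower, 2 mm shorter); notches are 9 mm deep, open to the end face, with 2.5 mm play each side. 0.18 to 0.35 kg. Notches in its rim: front two for 11 mm lugs, rear one for a central 34 mm lug.
- tray_one: Same tray: origin at the foot of the lugs under its middle, same axes. Lugs are 16 mm long, inwards from the end face, their lower 4 mm stepped in (3 mm narrower, 2 mm shorter); notches are 9 mm deep, open to the end face, with 2.5 mm play each side. 0.18 to 0.35 kg. Notches in its rim: front one for a 34 mm lug, rear one for a 14 mm lug, both central.
- carton: Bystander: upright loose cardboard box 60 x 50 mm, 115 mm high; origin under its middle. It stands at one of the four places where the trays stand.
- spray: Bystander: loose upright spray can, 58 mm across, 160 mm high, on the far side of the dock; origin under its middle.
- filter: Bystander: loose white canister filter, 76 mm across, 95 mm high, on the far side of the dock; origin under its middle.
- padbox: Bystander: loose black box 110 mm (x) by 60 mm (y), 50 mm high, lying at the left between and beyond the two left-hand places; origin under its middle.
- key1_top (a point): Middle of the top face of a round grey spring key, 28 mm across, pressed straight down: the left-hand one seen from the robot (dock's +y side), one black tally bar beside it. The keys stand 46 mm apart in black housings on the dock's key strip (68 x 150 mm, 10 mm high), 152 mm before the nest's centre in its -x; a full stack is 151 mm high, its front face 92 mm from the row of keys.
- key1 (a joint): Travel of that key (left, one bar): 0 up, grows to 0.006 m when fully down (about 4 N); springs back when let go.
- key2_top (a point): Middle of the top face of a round grey spring key, 28 mm across, pressed straight down: the middle one, two black tally bars beside it. The keys stand 46 mm apart in black housings on the dock's key strip (68 x 150 mm, 10 mm high), 152 mm before the nest's centre in its -x; a full stack is 151 mm high, its front face 92 mm from the row of keys.
- key2 (a joint): Travel of that key (middle, two bars): 0 up, grows to 0.006 m when fully down (about 4 N); springs back when let go.
- key3_top (a point): Middle of the top face of a round grey spring key, 28 mm across, pressed straight down: the right-hand one (dock's -y side), three black tally bars beside it. The keys stand 46 mm apart in black housings on the dock's key strip (68 x 150 mm, 10 mm high), 152 mm before the nest's centre in its -x; a full stack is 151 mm high, its front face 92 mm from the row of keys.
- key3 (a joint): Travel of that key (right, three bars): 0 up, grows to 0.006 m when fully down (about 4 N); springs back when let go.
Mind the look-alikes: they are no part of the job. What is shaped like the tray_three but pink or turquoise is not meant.

How it is judged:
By the outcome, as a careful person would: the job done as asked, in the order asked, and still so for the second after the job is handed in, with the robot touching nothing.
It also fails if it takes over 72 s, if anything falls off the work surface, if the arm or the gripper's body presses on something with over 40 N, if the wrist force passes 120 N, or if a joint passes its speed limit or range.

## Working session

There is one attempt and no reset: what is moved stays moved. The work goes in short steps, Python scripts to look and compute and a tool call to move; the robot and the scene stay as the last step left them, time stands still between calls to the robot, and variables do not carry over. Pictures are saved under pics/ and viewed, at most 10 in all, crops included, and the job is handed in when it is done.

Besides the shell and the picture viewer there is one more tool, called by a JSON object that holds its "fn" and its "kwargs". drive_tool: Moves the arm, as the interface text tells. Its arguments: {"type":"object","properties":{"series":{"type":"array"},"hand":{"type":"number"},"newtons":{"type":"number"}},"required":["series"]}

```bash
mkdir -p pics; ls
python3 - <<'E'
from bench import r, vision
import cv2, numpy as np
np.set_printoptions(precision=4,suppress=True)
s=r.read_state(); print(s['time'],s['ee_pos'],s['eef_rot'],s['width'],r.finger_overhang)
for n in("top","side","wrist"):
    c=vision.camera(n); cv2.imwrite(f"pics/{n}0.png",c["color"][:,:,::-1])
    print(n,c["intrinsics"],c.get("R"),c.get("t"),c.get("mount"))
E
```

```text
pics
0.0 [0.1975 0.5926 0.2297] [ 0.1601  0.9871 -0.0007 -0.0001] 0.08688686751718817 0.008
top [[443.7145   0.     318.4394]
 [  0.     443.7145 209.2545]
 [  0.       0.       1.    ]] [[-0.0003 -0.9998  0.0177]
 [-0.9873 -0.0025 -0.1588]
 [ 0.1588 -0.0175 -0.9872]] [-0.0022  0.6046  1.0257] None
side [[366.0901   0.     317.5123]
 [  0.     366.0901 196.8719]
 [  0.       0.       1.    ]] [[-0.8469 -0.5316  0.0144]
 [-0.4104  0.6361 -0.6535]
 [ 0.3382 -0.5593 -0.7568]] [0.532  0.2758 0.8281] None
wrist [[309.7069   0.     320.8225]
 [  0.     309.7069 197.2045]
 [  0.       0.       1.    ]] None None [[-0.0003 -0.9602 -0.2794  0.0771]
 [ 1.     -0.0003  0.0001  0.0007]
 [-0.0002 -0.2794  0.9602 -0.1542]
 [ 0.      0.      0.      1.    ]]
```

View pics/top0.png

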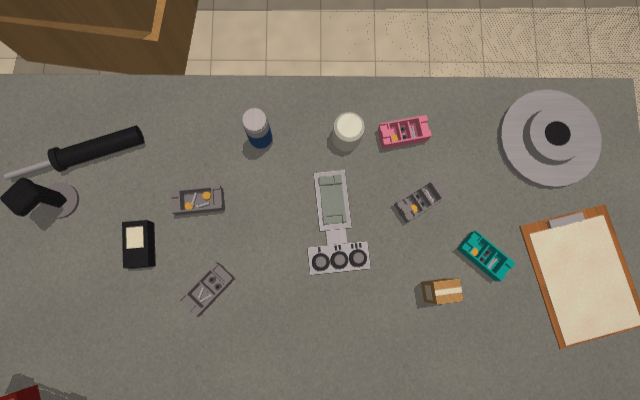

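View pics/side0.png

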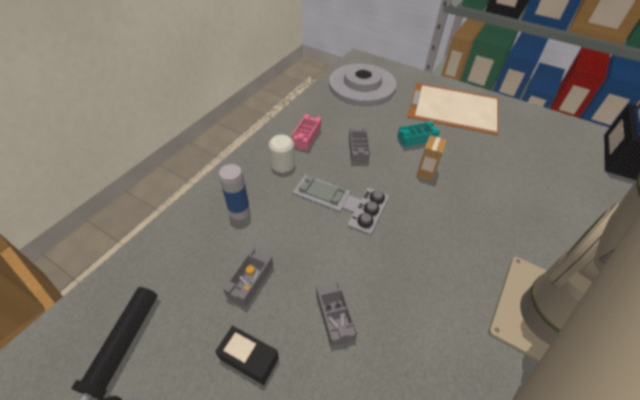

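Run:
```python
import cv2, numpy as np
a=cv2.imread("pics/top0.png")
def c(x,y,w,h,k): return cv2.resize(a[y:y+h,x:x+w],None,fx=k,fy=k,interpolation=cv2.INTER_CUBIC)
# 3 trays of 66x60 x4=264x240, dock 80x120 
row=np.hstack([c(165,170,66,60,4),c(176,260,66,60,4),c(386,172,66,60,4)])
d=c(276,160,132,120,3)[:, :396]
e=c(395,170,66,60,6)
row2=np.hstack([d,e])
row2=row2[:, :792] if row2.shape[1]>=792 else cv2.copyMakeBorder(row2,0,0,0,792-row2.shape[1],0)
cv2.imwrite("pics/m1.png",np.vstack([row,row2])[:600]);
```

```text
(no output)
```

View pics/m1.png

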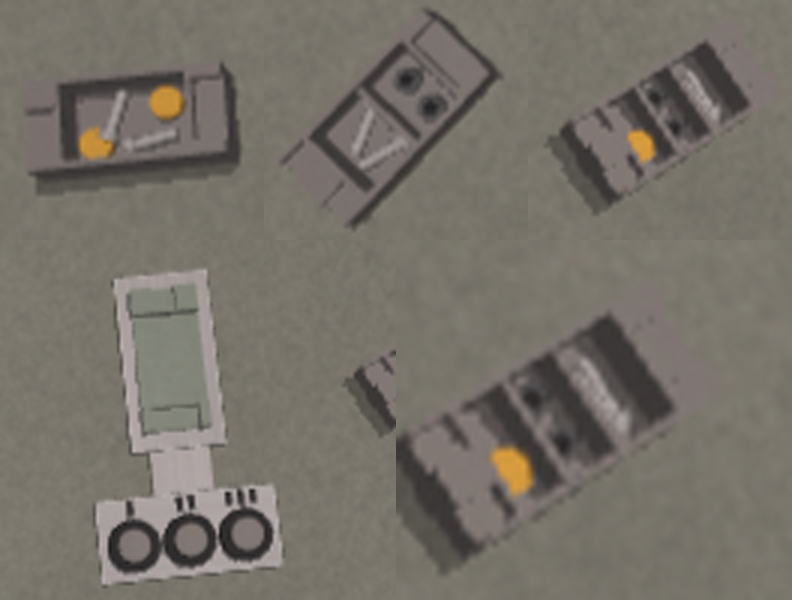

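```bash
cat > h.py <<'E'
import numpy as np, cv2
from bench import r, vision
from scipy.spatial.transform import Rotation as Ro
np.set_printoptions(precision=4,suppress=True)
K=np.array([[443.7145,0,318.4394],[0,443.7145,209.2545],[0,0,1]])
RT=np.array([[-.0003,-.9998,.0177],[-.9873,-.0025,-.1588],[.1588,-.0175,-.9872]]);TT=np.array([-.0022,.6046,1.0257])
KW=np.array([[309.7069,0,320.8225],[0,309.7069,197.2045],[0,0,1]])
M=np.array([[-.0003,-.9602,-.2794,.0771],[1,-.0003,.0001,.0007],[-.0002,-.2794,.9602,-.1542],[0,0,0,1]])
def plane(d,o,z): return o+d*((z-o[2])/d[2])
def top(u,v,z): return plane(RT.T@np.linalg.solve(K,[u,v,1]),-RT.T@TT,z)
def toppix(X):
    p=K@(RT@np.array(X)+TT); return p[:2]/p[2]
def wr(u,v,z,pos,q):
    x=np.array([u-KW[0,2],v-KW[1,2]])/309.7069; th=np.linalg.norm(x)
    d=np.r_[x/max(th,1e-9)*np.sin(th),np.cos(th)]; R=Ro.from_quat(q).as_matrix()
    return plane(R@M[:3,:3]@d,R@M[:3,3]+pos,z)
def wpix(X,pos,q):
    R=Ro.from_quat(q).as_matrix(); c=M[:3,:3].T@(R.T@(np.array(X)-pos)-M[:3,3])
    th=np.arctan2(np.hypot(c[0],c[1]),c[2]); e=c[:2]/np.hypot(c[0],c[1]); return KW[:2,2]+309.7069*th*e
def yaw(q): m=Ro.from_quat(q).as_matrix(); return np.degrees(np.arctan2(m[1,0],m[0,0]))
def snap(name):
    s=r.read_state(); c=vision.camera("wrist"); cv2.imwrite(f"pics/{name}.png",c["color"][:,:,::-1])
    np.save(f"pics/{name}.npy",np.r_[s["ee_pos"],s["eef_rot"]]); return s,c["color"][:,:,::-1]
def st():
    s=r.read_state(); print(s['time'],np.array(s['ee_pos']),'yaw',yaw(s['eef_rot']),'j',np.array(s['joint_positions']),s['width'],s['grip_force'],np.array(s['ft_force']))
E
python3 - <<'E'
from h import *
st()
f=lambda x,y:(276+x/3,160+(y-240)/3)
P=[top(*f(*p),.01) for p in[(113,280),(207,270),(226,442),(132,453)]]; print('plate',*P,sum(P)/4)
for p in[(133,546),(190,540),(246,534)]: print('key',top(*f(*p),.03))
g=lambda x,y,i,X,Y:(X+(x-264*i)/4,Y+y/4)
t1=[g(*p,0,165,170) for p in[(25,85),(220,65),(238,155),(35,172)]]
t2=[g(*p,1,176,260) for p in[(432,10),(500,75),(352,225),(282,160)]]
t3=[(395+(x-396)/6,170+(y-240)/6) for x,y in[(396,440),(640,290),(715,395),(460,545)]]
for n,t in(('1',t1),('2',t2),('3',t3)):
    P=np.array([top(*p,.05) for p in t]); print(n,P[:,:2].tolist(),P.mean(0))
E
```

```text
0.15 [0.1976 0.5927 0.23  ] yaw 161.5627206533837 j [-1.2716  0.3327 -0.0647  1.4607  0.0216  1.3499 -0.0885] 0.08717917175094377 0.0 [ 0.0685 -0.6414  0.5219]
plate [0.7032 0.0099 0.01  ] [ 0.7122 -0.0699  0.01  ] [ 0.5653 -0.0843  0.01  ] [ 0.556  -0.0061  0.01  ] [ 0.6342 -0.0376  0.01  ]
key [ 0.4785 -0.0064  0.03  ]
key [ 0.4833 -0.0524  0.03  ]
key [ 0.4881 -0.0977  0.03  ]
1 [[0.6475185678227413, 0.3544484881927753], [0.6602766423737295, 0.23745081933264464], [0.6049826434097088, 0.22473161786104887], [0.5943414330647722, 0.34571468458959714]] [0.6268 0.2906 0.05  ]
2 [[0.47636565644580137, 0.23575777717330348], [0.43844293682268703, 0.1946210941090784], [0.35267065248631935, 0.27750180791840745], [0.3896136810645572, 0.3196135965068449]] [0.4143 0.2569 0.05  ]
3 [[0.6193722961266074, -0.18753250169663643], [0.6819768025208869, -0.2894609571229632], [0.6383227826351867, -0.3182702004559486], [0.576541492259597, -0.21218414786064094]] [ 0.6291 -0.2519  0.05  ]
```

{"fn": "drive_tool", "kwargs": {"series": [[[2.7,-5.3,0],-2.5],[[2.7,-5.3,0],-2.5],[[2.7,-5.3,0],-2.5],[[2.7,-5.3,0],-2.5],[[2.7,-5.3,0],-2.5],[[2.7,-5.3,0],-2.5],[[2.7,-5.3,0],-2.5],[[2.7,-5.3,0],-2.5],[[2.7,-5.3,0],-2.5],[[2.7,-5.3,0],-2.5]], "hand": 0, "newtons": 30}}

```text
time: 1.4
ee_pos: [0.4681, 0.0611, 0.2307]
eef_rot: [0.371, 0.929, 0.0, 0.0]
ft_force: [0.9, 0.3, -0.4]
width: 0.087
grip_force: 0.0
```

{"fn": "drive_tool", "kwargs": {"series": [[[2.7,-5.2,0],-2.5],[[2.7,-5.2,0],-2.5],[[2.7,-5.2,0],-2.5],[[2.7,-5.2,0],-2.5],[[2.7,-5.2,-1],-2.5],[[2.6,-5.2,-2],-2.5],[[0,0,-1],-0.5],[[0,0,0],0],[[0,0,0],0],[[0,0,0],0]]}}

```text
time: 2.65
ee_pos: [0.6292, -0.2478, 0.1919]
eef_rot: [0.491, 0.871, 0.001, 0.001]
ft_force: [-0.0, 0.3, 0.7]
width: 0.0871
grip_force: 0.0
```

Run:
```python
from h import *
s,im=snap("w1"); st()
u,v=wpix([.629,-.252,.05],s['ee_pos'],s['eef_rot']); print(u,v)
x,y=int(u)-100,int(v)-75; x=max(x,0);y=max(y,0); print(x,y)
cv2.imwrite("pics/w1c.png",cv2.resize(im[y:y+150,x:x+200],None,fx=4,fy=4,interpolation=cv2.INTER_CUBIC))
```

```text
2.7 [ 0.6291 -0.248   0.1917] yaw 121.15426025577898 j [-0.1714  0.5388  0.7024  1.3952 -0.3494  1.3316  1.0863] 0.08667990106037278 0.0 [-0.8612 -0.7369 -0.09  ]
317.4304468663973 191.76288699090253
217 116
```

View pics/w1c.png

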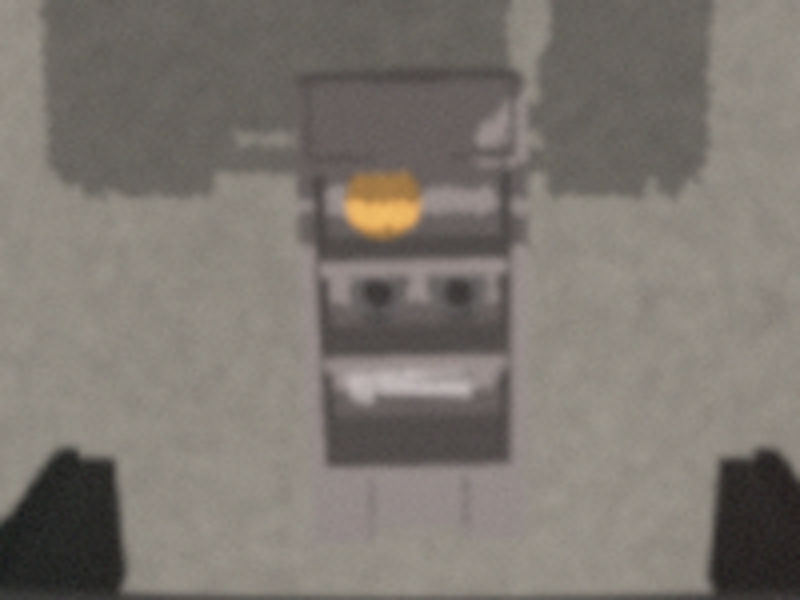

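Crop of the wrist view: tray three (3 compartments), rim corners about (302,76), (520,76), (527,540), (315,540). The near end has one central 25 mm notch at x 375–465, so that end is its front, and tray +x is along tool +x.

Run:
```python
from h import *
s=np.load("pics/w1.npy");P=[]
for x,y in[(302,76),(520,76),(527,540),(315,540)]: P.append(wr(217+x/4,116+y/4,.05,s[:3],s[3:]))
P=np.array(P);print(P,P.mean(0)); 
d=P[0]+P[1]-P[2]-P[3]; print('yaw',np.degrees(np.arctan2(d[1],d[0])),np.linalg.norm(d)/2, np.linalg.norm(P[0]-P[1]))
print('move',P.mean(0)-s[:3])
```

```text
[[ 0.5796 -0.2161  0.05  ]
 [ 0.6242 -0.1892  0.05  ]
 [ 0.691  -0.2907  0.05  ]
 [ 0.6428 -0.3198  0.05  ]] [ 0.6344 -0.2539  0.05  ]
yaw 122.36459602993591 0.12146430380442481 0.05204810439250505
move [ 0.0052 -0.0062 -0.1419]
```

{"fn": "drive_tool", "kwargs": {"series": [[[0.5,-0.6,-2],1.2],[[0,0,-4],0],[[0,0,-4],0],[[0,0,-3],0],[[0,0,-2],0],[[0,0,-1.2],0],[[0,0,-0.5],0],[[0,0,-0.5],0],[[0,0,0],0],[[0,0,0],0]]}}

```text
time: 3.95
ee_pos: [0.634, -0.2552, 0.0192]
eef_rot: [0.483, 0.876, 0.0, 0.0]
ft_force: [1.0, 0.5, -0.5]
width: 0.0871
grip_force: 0.0
```

{"fn": "drive_tool", "kwargs": {"series": [[[0,0,0],0],[[0,0,0],0],[[0,0,0],0],[[0,0,0],0],[[0,0,0],0],[[0,0,0],0],[[0,0,0],0],[[0,0,0],0],[[0,0,0],0],[[0,0,0],0]], "hand": 1, "newtons": 30}}

```text
time: 5.2
ee_pos: [0.6336, -0.255, 0.0186]
eef_rot: [0.483, 0.876, 0.0, -0.0]
ft_force: [0.4, -1.1, 1.1]
width: 0.0559
grip_force: 30.0
```

{"fn": "drive_tool", "kwargs": {"series": [[[0,0,2],0],[[0,0,4],-10],[[0,0.5,4],-10.5],[[0,1,3],-10.5],[[0,1.5,0],-10.5],[[0,1.5,0],-10.5],[[0,1,0],-10.5],[[0,1,0],-10.5],[[0,0.5,0],-10.5],[[0,0,0],-10.5]]}}

```text
time: 6.45
ee_pos: [0.6339, -0.1841, 0.1497]
eef_rot: [0.97, 0.242, 0.0, -0.0]
ft_force: [0.0, -0.6, -3.2]
width: 0.0556
grip_force: 30.0
```

{"fn": "drive_tool", "kwargs": {"series": [[[0,0,0],-10.5],[[0,0,0],-10.5],[[0,0,0],-1.8],[[0,0,0],0],[[0,0,0],0],[[0,0,0],0],[[0,0,0],0],[[0,0,0],0],[[0,0,0],0],[[0,0,0],0]]}}

```text
time: 7.7
ee_pos: [0.6337, -0.1851, 0.1486]
eef_rot: [0.999, 0.048, -0.0, 0.0]
ft_force: [0.3, 0.2, -2.2]
width: 0.056
grip_force: 30.0
```

Run:
```python
from h import *
s,im=snap("w2"); st()
cv2.imwrite("pics/w2b.png",cv2.resize(im,(800,500),interpolation=cv2.INTER_CUBIC))
```

```text
7.75 [ 0.6337 -0.185   0.1486] yaw 5.468000675671366 j [-0.5151  0.7242  1.1245  1.5054 -0.6624  1.3321 -0.8058] 0.055657677042986964 29.998410316184163 [ 0.0234  0.3654 -2.6646]
```

View pics/w2b.png

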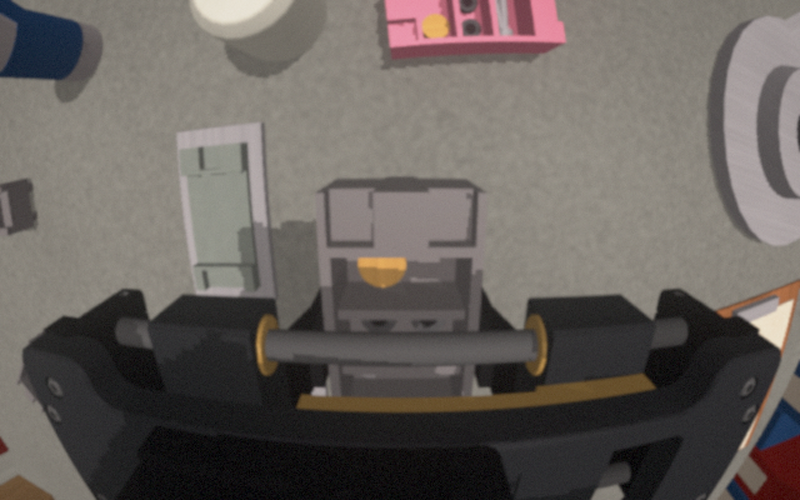

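Run:
```python
import cv2
im=cv2.imread("pics/w2.png"); c=im[90:245,130:395]
cv2.imwrite("pics/w2c.png",cv2.resize(c,None,fx=3,fy=3,interpolation=cv2.INTER_CUBIC))
```

```text
(no output)
```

View pics/w2c.png

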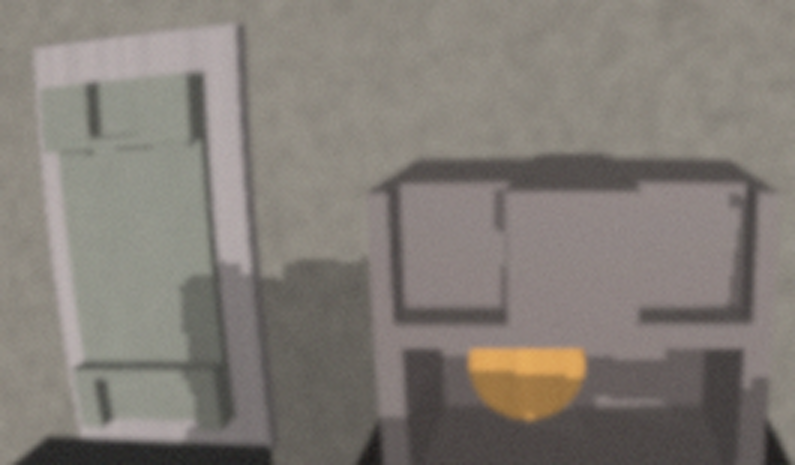

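Run:
```python
from h import *
s=np.load("pics/w2.npy"); f=lambda x,y,z:wr(130+(x+.5)/3-.5,90+(y+.5)/3-.5,z,s[:3],s[3:])
pl=f(35,48,.01),f(240,25,.01),f(271,445,.01),f(80,437,.01); print('plate',*pl)
d=pl[1]-pl[2]; print('yaw right edge',np.degrees(np.arctan2(d[1],d[0])),np.linalg.norm(d)); d=pl[0]-pl[1]; print('rear',np.degrees(np.arctan2(d[1],d[0]))-90,np.linalg.norm(d))
t=np.radians(6); ux=np.array([np.cos(t),np.sin(t),0]);uy=np.array([-ux[1],ux[0],0])
print('centre from rear corners',(pl[0]+pl[1])/2-.075*ux, 'from right corners',(pl[1]+pl[2])/2+.04*uy)
rm=f(42,88,.025),f(190,73,.025); print('rim',*rm,np.linalg.norm(rm[0]-rm[1]),(rm[0]+rm[1])/2-.06*ux)
z=s[2]+.031; tr=f(372,190,z),f(772,190,z); print('tray',*tr,np.linalg.norm(tr[0]-tr[1])); d=tr[0]-tr[1];print(np.degrees(np.arctan2(d[1],d[0]))-90, (tr[0]+tr[1])/2-s[:3], yaw(s[3:]))
```

```text
plate [0.7072 0.0098 0.01  ] [ 0.7152 -0.0698  0.01  ] [ 0.5702 -0.0836  0.01  ] [ 0.5628 -0.0042  0.01  ]
yaw right edge 5.433521906722239 0.1456632664453602
rear 5.778682971510776 0.07996828535272256
centre from rear corners [ 0.6366 -0.0378  0.01  ] from right corners [ 0.6385 -0.0369  0.01  ]
rim [ 0.6939 -0.0032  0.025 ] [ 0.6995 -0.0592  0.025 ] 0.05620936874767157 [ 0.6371 -0.0375  0.025 ]
tray [ 0.6908 -0.1529  0.1796] [ 0.696  -0.2069  0.1796] 0.054196740880814165
5.433577860269594 [0.0597 0.0052 0.031 ] 5.4623557757737045
```

{"fn": "drive_tool", "kwargs": {"series": [[[0.3,3.7,0],0.2],[[0,3.7,0],0],[[0,3.7,-1],0],[[0,3.65,-2],0],[[0,0,-3],0],[[0,0,-3],0],[[0,0,-0.7],0],[[0,0,0],0],[[0,0,0],0],[[0,0,0],0]]}}

```text
time: 9.0
ee_pos: [0.6372, -0.0377, 0.0526]
eef_rot: [0.999, 0.049, 0.001, -0.0]
ft_force: [-0.8, 0.4, -2.1]
width: 0.0558
grip_force: 30.0
```

{"fn": "drive_tool", "kwargs": {"series": [[[0,0,-0.4],0],[[0,0,-0.4],0],[[0,0,-0.3],0],[[0,0,-0.3],0],[[0,0,-0.2],0],[[0,0,0],0],[[0,0,0],0],[[0,0,0],0],[[0,0,0],0],[[0,0,0],0]]}}

```text
time: 10.25
ee_pos: [0.6367, -0.0376, 0.0356]
eef_rot: [0.999, 0.049, 0.0, 0.0]
ft_force: [-0.8, -0.9, -0.8]
width: 0.0557
grip_force: 30.0
```

{"fn": "drive_tool", "kwargs": {"series": [[[0,0,0],0],[[0,0,0],0],[[0,0,0],0],[[0,0,0],0],[[0,0,3],0],[[0,0,5],0],[[0,0,5],5],[[-3,4,3],10.5],[[-3.5,4.5,0],10.5],[[-3.5,4.5,0],10.5]], "hand": 0}}

```text
time: 11.5
ee_pos: [0.5358, 0.0935, 0.1957]
eef_rot: [0.932, 0.362, 0.0, -0.0]
ft_force: [0.8, 1.0, 1.0]
width: 0.0869
grip_force: 0.0
```

{"fn": "drive_tool", "kwargs": {"series": [[[-3.5,4.5,0],10.5],[[-3.5,4.5,0],10.5],[[-3,4.5,0],10.5],[[-2,3,0],10.5],[[0,0,0],10.5],[[0,0,0],10.5],[[0,0,0],10.5],[[0,0,0],10.5],[[0,0,0],10],[[0,0,0],0]]}}

```text
time: 12.75
ee_pos: [0.4167, 0.2573, 0.1956]
eef_rot: [0.374, 0.927, 0.0, -0.0]
ft_force: [0.2, -0.5, -1.0]
width: 0.0869
grip_force: 0.0
```

Run:
```python
from h import *
s,im=snap("w3"); st()
u,v=wpix([.414,.257,.05],s['ee_pos'],s['eef_rot']); print(u,v)
x,y=max(int(u)-100,0),max(int(v)-75,0); print(x,y)
a=cv2.resize(im[y:y+150,x:x+200],(400,300),interpolation=cv2.INTER_CUBIC)
a=cv2.resize(im[y:y+150,x:x+200],None,fx=3,fy=3,interpolation=cv2.INTER_CUBIC)
c=vision.camera("top")["color"][:,:,::-1]; b=cv2.resize(c[160:280,305:355],None,fx=3.75,fy=3.75,interpolation=cv2.INTER_CUBIC)
print(a.shape,b.shape); cv2.imwrite("pics/w3c.png",np.hstack([a,b]))
```

```text
12.8 [0.4167 0.2572 0.1956] yaw 135.91247333325651 j [-1.7325  0.0487  1.138   1.9004 -0.0474  1.2211  0.2227] 0.08702868932043582 0.0 [ 0.006   0.1492 -0.1471]
317.972239862231 185.82357390452083
217 110
(450, 600, 3) (450, 188, 3)
```

View pics/w3c.png

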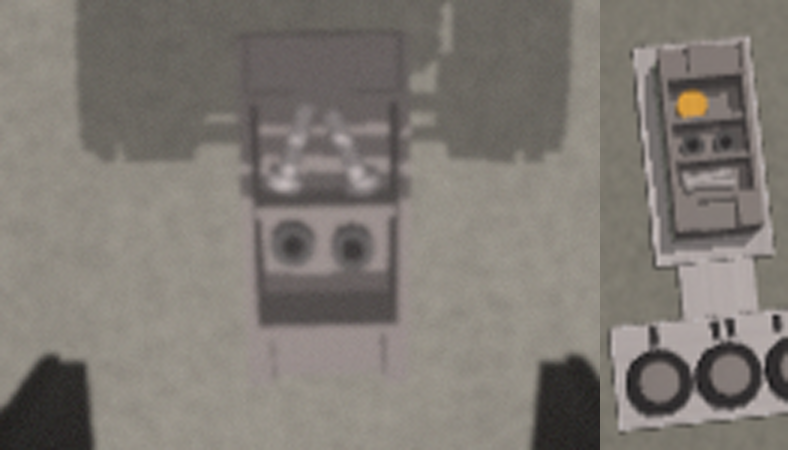

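Tray two: rim corners about (242,35), (404,35), (406,378), (250,378). The near end has one 39 mm notch at x 273–385, so that end is its rear, and it must be placed with tool yaw nest+180°. The inset shows tray three sitting square on the nest.

```bash
cat > c.py <<'E'
from h import *
def corners(n,px,k,x0,y0,z=.05):
    s=np.load(f"pics/{n}.npy");P=np.array([wr(x0+(x+.5)/k-.5,y0+(y+.5)/k-.5,z,s[:3],s[3:]) for x,y in px])
    d=P[0]+P[1]-P[2]-P[3]; print(P.tolist(),'yaw',np.degrees(np.arctan2(d[1],d[0])),np.linalg.norm(d)/2,'move',P.mean(0)-s[:3],P.mean(0))
E
python3 -c "
from c import *
corners('w3',[(242,35),(404,35),(406,378),(250,378)],3,217,110)"
```

```text
[[0.3541574772960279, 0.28726888543509904, 0.04999999999999999], [0.39012240822043504, 0.32472506946826746, 0.04999999999999999], [0.47775685561177705, 0.24519715077016496, 0.04999999999999999], [0.43964234007836855, 0.20578328760681608, 0.04999999999999999]] yaw 137.07494618335008 0.11821130239871773 move [-0.0013  0.0085 -0.1456] [0.4154 0.2657 0.05  ]
```

{"fn": "drive_tool", "kwargs": {"series": [[[-0.1,0.8,-2],1.1],[[0,0,-4],0],[[0,0,-4],0],[[0,0,-3],0],[[0,0,-2],0],[[0,0,-1.6],0],[[0,0,-0.6],0],[[0,0,-0.5],0],[[0,0,0],0],[[0,0,0],0]]}}

```text
time: 14.1
ee_pos: [0.4159, 0.2657, 0.019]
eef_rot: [0.364, 0.931, 0.0, 0.0]
ft_force: [0.1, -0.4, 0.7]
width: 0.0871
grip_force: 0.0
```

{"fn": "drive_tool", "kwargs": {"series": [[[0,0,0],0],[[0,0,0],0],[[0,0,0],0],[[0,0,0],0],[[0,0,0],0],[[0,0,0],0],[[0,0,0],0],[[0,0,0],0],[[0,0,0],0],[[0,0,0],0]], "hand": 1}}

```text
time: 15.35
ee_pos: [0.4156, 0.2654, 0.0186]
eef_rot: [0.364, 0.931, 0.0, -0.0]
ft_force: [-1.0, -0.9, 1.5]
width: 0.0556
grip_force: 30.0
```

{"fn": "drive_tool", "kwargs": {"series": [[[0,0,2],0],[[0,0,5],0],[[0,0,5],8],[[3,-2.3,3],8],[[3.5,-2.5,0],8],[[3.5,-2.5,0],8],[[3.5,-2.5,0],8],[[3.5,-2.5,0],8],[[3.1,-2.2,0],0.3],[[2,-2,0],0]]}}

```text
time: 16.6
ee_pos: [0.6376, 0.0991, 0.1678]
eef_rot: [-0.048, 0.999, -0.0, -0.0]
ft_force: [-0.7, -0.3, -1.3]
width: 0.056
grip_force: 30.0
```

Run:
```python
from h import *
s,im=snap("w4"); st()
c=im[60:260,180:480]
for n,X in(('tray end',s['ee_pos']+np.array([-.06,0,.031])),('nest',[.637,-.0375,.067])): print(n,wpix(X,s['ee_pos'],s['eef_rot']))
cv2.imwrite("pics/w4c.png",cv2.resize(im[60:280,240:560],(800,550),interpolation=cv2.INTER_CUBIC))
```

```text
16.65 [0.639  0.0955 0.168 ] yaw -174.66164768766987 j [-0.8553  0.5489  0.8959  1.5206 -0.4359  1.2831  1.7572] 0.05577517381900905 29.998832163400948 [-3.0279 -2.4252 -1.9794]
tray end [333.404  152.8644]
nest [172.336  185.9215]
```

Run:
```python
from h import *
s,im=snap("w5"); st()
cv2.imwrite("pics/w5c.png",cv2.resize(im[95:245,115:400],None,fx=2.8,fy=2.8,interpolation=cv2.INTER_CUBIC))
```

```text
16.7 [0.6379 0.0966 0.168 ] yaw -174.69044858660894 j [-0.8581  0.547   0.8959  1.5228 -0.4347  1.2828  1.7544] 0.05558240859763881 29.999084444716573 [-0.7453 -0.1655 -1.3881]
```

View pics/w5c.png

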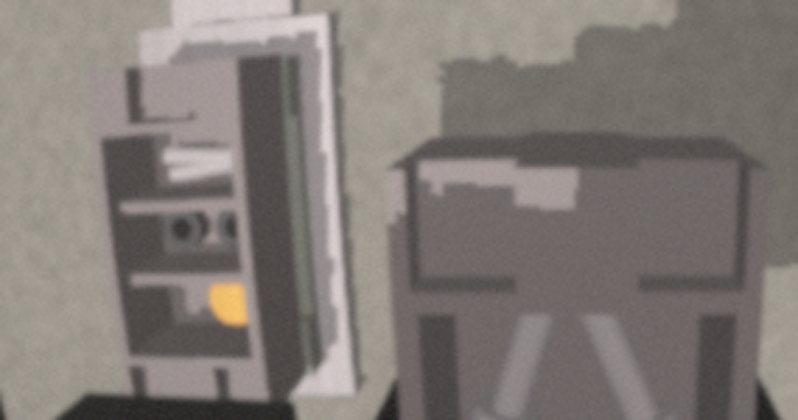

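Tray three front rim corners about (90,73), (238,62), its right rim edge running down to (272,400). Tray two's end corners at (387,166), (765,166), with two notches, so its front faces the robot as wanted.

Run:
```python
from h import *
s=np.load("pics/w5.npy"); f=lambda x,y,z:wr(115+(x+.5)/2.8-.5,95+(y+.5)/2.8-.5,z,s[:3],s[3:])
t=np.radians(5.5); ux=np.array([np.cos(t),np.sin(t),0]);uy=np.array([-ux[1],ux[0],0])
z=s[2]+.031; a,b=f(387,166,z),f(765,166,z); print('t2',a,b,np.linalg.norm(a-b)); d=b-a; print(np.degrees(np.arctan2(d[1],d[0]))-90)
c=(a+b)/2+.06*ux; print('centre-TCP',c-s[:3], (c-s[:3])@ux,(c-s[:3])@uy)
a,b,e=f(90,73,.067),f(238,62,.067),f(272,400,.067); print('t3',a,b,e,np.linalg.norm(a-b),np.linalg.norm(b-e),'c',(a+b)/2+.06*ux)
d=e-b;print(np.degrees(np.arctan2(d[1],d[0])))
```

```text
t2 [0.5821 0.0632 0.199 ] [0.577  0.1179 0.199 ] 0.05491596374792007
5.334838023601009
centre-TCP [0.0003 0.0008 0.031 ] 0.00040775232757194786 0.0007768001613470104
t3 [ 0.5787 -0.0689  0.067 ] [ 0.5743 -0.0145  0.067 ] [ 0.685  -0.0026  0.067 ] 0.05462577988212933 0.1113236149016848 c [ 0.6362 -0.036   0.067 ]
6.137127338814494
```

{"fn": "drive_tool", "kwargs": {"series": [[[-0.1,-2,0],0.2],[[0,-4,0],0],[[0,-4,0],0],[[0,-2.4,-1],0],[[0,-1,-2],0],[[0,0,-2],0],[[0,0,-1.5],0],[[0,0,-0.8],0],[[0,0,0],0],[[0,0,0],0]]}}

```text
time: 17.95
ee_pos: [0.6361, -0.0334, 0.0962]
eef_rot: [-0.05, 0.999, -0.0, 0.0]
ft_force: [0.2, -0.7, -1.1]
width: 0.0557
grip_force: 30.0
```

{"fn": "drive_tool", "kwargs": {"series": [[[0,-0.4,0],-0.1],[[0,0,0],0],[[0,0,-0.3],0],[[0,0,-0.4],0],[[0,0,-0.4],0],[[0,0,-0.3],0],[[0,0,-0.3],0],[[0,0,-0.1],0],[[0,0,0],0],[[0,0,0],0]]}}

```text
time: 19.2
ee_pos: [0.6357, -0.0376, 0.0777]
eef_rot: [-0.049, 0.999, 0.0, 0.0]
ft_force: [-0.1, 0.2, 0.1]
width: 0.0556
grip_force: 30.0
```

{"fn": "drive_tool", "kwargs": {"series": [[[0,0,0],0],[[0,0,0],0],[[0,0,0],0],[[0,0,0],0],[[0,0,2],0],[[0,0,5],0],[[0,0,5],-8],[[0,5,0],-10.2],[[0,5.5,0],-10.2],[[-0.3,5.5,0],-10.2]], "hand": 0}}

```text
time: 20.45
ee_pos: [0.6328, 0.1241, 0.1994]
eef_rot: [0.286, 0.958, 0.001, 0.001]
ft_force: [0.2, 0.3, 0.2]
width: 0.0868
grip_force: 0.0
```

{"fn": "drive_tool", "kwargs": {"series": [[[-0.3,5.5,0],-10.2],[[-0.3,5.5,0],-10.2],[[0,4.5,0],-10.2],[[0,1.5,0],-10.2],[[0,0,0],-10.2],[[0,0,0],0],[[0,0,0],0],[[0,0,0],0],[[0,0,0],0],[[0,0,0],0]]}}

```text
time: 21.7
ee_pos: [0.6267, 0.2924, 0.1976]
eef_rot: [0.669, 0.744, 0.0, -0.0]
ft_force: [-0.3, 0.0, -0.1]
width: 0.087
grip_force: 0.0
```

Run:
```python
from h import *
s,im=snap("w6"); st()
u,v=wpix([.627,.29,.05],s['ee_pos'],s['eef_rot']); print(u,v)
x,y=max(int(u)-100,0),max(int(v)-75,0); print(x,y)
a=cv2.resize(im[y:y+150,x:x+200],None,fx=3,fy=3,interpolation=cv2.INTER_CUBIC)
c=vision.camera("top")["color"][:,:,::-1]; b=cv2.resize(c[160:280,305:355],None,fx=3.75,fy=3.75,interpolation=cv2.INTER_CUBIC)
cv2.imwrite("pics/w6c.png",np.hstack([a,b]))
```

```text
21.75 [0.6267 0.2924 0.1976] yaw 96.08161599220833 j [-1.1937  0.7867  1.193   1.3496 -0.7229  1.4707  0.0591] 0.08676691345756574 0.0 [0.5983 0.5105 0.4119]
320.17615817742404 189.29304030470757
220 114
```

View pics/w6c.png

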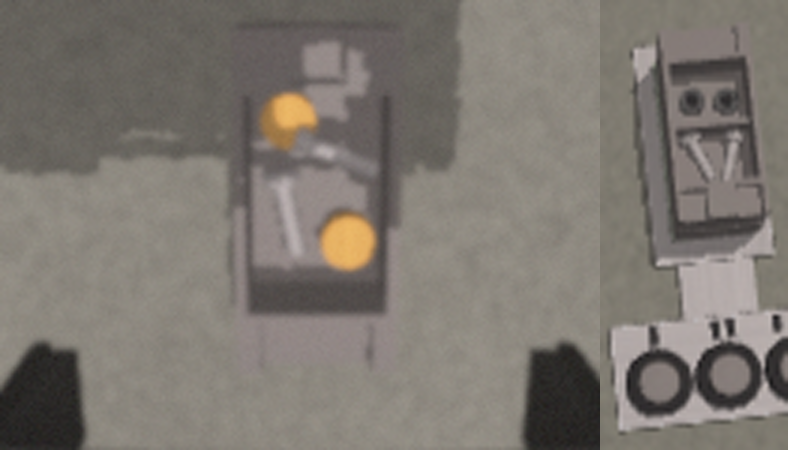

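Tray one: rim corners about (235,25), (400,25), (394,366), (238,366). The near end has a 39 mm notch (262–370), so that end is its front; tray +x is along tool +x. The inset shows tray two sitting square on tray three, two notches at the front.

```bash
python3 -c "
from c import *
corners('w6',[(235,25),(400,25),(394,366),(238,366)],3,220,114)"
```

```text
[[0.598548385265666, 0.35483173613468494, 0.04999999999999999], [0.6515056410638976, 0.36059448199976096, 0.04999999999999999], [0.6649004705508942, 0.24289001573049726, 0.04999999999999999], [0.6100039492997352, 0.23712494676239274, 0.04999999999999999]] yaw 96.02591864865256 0.11835962290925675 move [ 0.0046  0.0065 -0.1476] [0.6312 0.2989 0.05  ]
```

{"fn": "drive_tool", "kwargs": {"series": [[[0.45,0.65,-2],0],[[0,0,-4],0],[[0,0,-4],0],[[0,0,-3],0],[[0,0,-2],0],[[0,0,-1.7],0],[[0,0,-0.6],0],[[0,0,-0.5],0],[[0,0,0],0],[[0,0,0],0]]}}

```text
time: 23.05
ee_pos: [0.6315, 0.2991, 0.0202]
eef_rot: [0.669, 0.744, 0.0, 0.0]
ft_force: [-0.3, -1.3, 0.4]
width: 0.087
grip_force: 0.0
```

{"fn": "drive_tool", "kwargs": {"series": [[[0,0,0],0],[[0,0,0],0],[[0,0,0],0],[[0,0,0],0],[[0,0,0],0],[[0,0,0],0],[[0,0,0],0],[[0,0,0],0],[[0,0,0],0],[[0,0,0],0]], "hand": 1}}

```text
time: 24.3
ee_pos: [0.6311, 0.299, 0.0196]
eef_rot: [0.669, 0.744, 0.0, -0.0]
ft_force: [-1.1, -0.6, 0.9]
width: 0.056
grip_force: 30.0
```

{"fn": "drive_tool", "kwargs": {"series": [[[0,0,2],0],[[0,0,5],0],[[0,0,5.5],-10],[[0,-1,5],-10.2],[[0,-3,0],-10.2],[[0,-3,0],-10.2],[[0,-3,0],-10.2],[[0,-3,0],-10.2],[[0.2,-3,0],-10.2],[[0.2,-2.5,0],-10.2]]}}

```text
time: 25.55
ee_pos: [0.6351, 0.1123, 0.1958]
eef_rot: [0.992, 0.124, 0.0, -0.0]
ft_force: [0.7, -0.1, -2.5]
width: 0.0562
grip_force: 30.0
```

{"fn": "drive_tool", "kwargs": {"series": [[[0,-1.5,0],-9.2],[[0,0,0],0],[[0,0,0],0],[[0,0,0],0],[[0,0,0],0],[[0,0,0],0],[[0,0,0],0],[[0,0,0],0],[[0,0,0],0],[[0,0,0],0]]}}

```text
time: 26.8
ee_pos: [0.6352, 0.0989, 0.1946]
eef_rot: [0.999, 0.048, 0.0, 0.0]
ft_force: [0.1, 0.3, -2.7]
width: 0.0557
grip_force: 30.0
```

Run:
```python
from h import *
s,im=snap("w7"); st()
c=vision.camera("top")["color"][:,:,::-1]
a=cv2.resize(im[95:245,240:560],None,fx=2.4,fy=2.4,interpolation=cv2.INTER_CUBIC)
cv2.imwrite("pics/w7c.png",a); print(a.shape, wpix([.637,-.0375,.109],s['ee_pos'],s['eef_rot']),wpix(np.array(s['ee_pos'])+[.06,.006,.031],s['ee_pos'],s['eef_rot']))
```

```text
26.85 [0.6352 0.0989 0.1946] yaw 5.461789699584401 j [-1.0485  0.7579  1.317   1.5055 -0.7351  1.4456 -1.1838] 0.05590468518658096 29.998690146021545 [-0.4734  0.2335 -2.9984]
(360, 768, 3) [471.7175 216.9571] [318.3765 151.4852]
```

Compare the held tray's end edge with that in picture w2 (where the tray was known to be centred) by row profile.

Run:
```python
import cv2,numpy as np
for n in("w2","w7"):
    g=cv2.cvtColor(cv2.imread(f"pics/{n}.png"),6).astype(float)
    for lo,hi in((262,298),(344,380)):
        print(n,lo,g[138:166,lo:hi].mean(1).round().astype(int).tolist())
    print(n,'row165',g[160:175,240:400:1].mean(0).round().astype(int)[5:35].tolist(),g[160:175,370:400].mean(0).round().astype(int).tolist())
```

```text
w2 262 [138, 139, 138, 135, 125, 109, 95, 88, 85, 83, 83, 87, 100, 118, 128, 131, 130, 130, 130, 130, 130, 130, 130, 130, 129, 129, 129, 129]
w2 344 [139, 138, 138, 134, 124, 108, 93, 87, 84, 82, 82, 87, 102, 120, 132, 134, 133, 132, 130, 130, 130, 132, 132, 133, 133, 133, 132, 132]
w2 row165 [136, 136, 136, 138, 138, 139, 140, 138, 135, 134, 134, 134, 133, 127, 112, 91, 78, 83, 100, 119, 131, 134, 134, 134, 134, 134, 134, 134, 134, 134] [137, 138, 137, 136, 133, 124, 111, 96, 81, 73, 76, 90, 113, 130, 136, 137, 137, 137, 137, 137, 139, 140, 141, 141, 142, 141, 140, 139, 138, 137]
w7 262 [147, 147, 146, 145, 145, 142, 135, 122, 106, 96, 92, 89, 87, 85, 85, 84, 84, 86, 94, 112, 130, 138, 139, 139, 139, 139, 139, 139]
w7 344 [145, 146, 146, 146, 145, 141, 133, 120, 104, 95, 91, 88, 86, 85, 84, 84, 84, 86, 94, 113, 132, 141, 142, 141, 142, 142, 141, 142]
w7 row165 [138, 137, 136, 135, 135, 135, 136, 137, 138, 138, 138, 139, 139, 139, 139, 139, 139, 139, 139, 139, 139, 139, 139, 139, 139, 139, 139, 139, 139, 139] [142, 142, 142, 142, 142, 142, 142, 142, 142, 142, 142, 142, 141, 142, 141, 142, 142, 142, 142, 143, 143, 144, 145, 144, 143, 143, 142, 135, 123, 111]
```

Run:
```python
from h import *
s=np.load("pics/w7.npy"); t=np.radians(5.46); ux=np.array([np.cos(t),np.sin(t),0])
for u in(280,320,362):
    p=wr(u,156.9,s[2]+.0304,s[:3],s[3:]); print((p-s[:3])@ux)
s=np.load("pics/w2.npy")
for u in(280,362):
    p=wr(u,150.3,s[2]+.0224,s[:3],s[3:]); print('w2 notch floor',(p-s[:3])@ux, (wr(u,153.3,s[2]+.0314,s[:3],s[3:])-s[:3])@ux)
for v in(138,142.9,145):
    for n in('w2','w7'):
        s=np.load(f"pics/{n}.npy"); p=wr(320,v,s[2]-.011,s[:3],s[3:]); print(n,v,(p-s[:3])@ux)
```

```text
0.058106719660296964
0.05800615393047882
0.05809866107713619
w2 notch floor 0.059763204965064404 0.05972882051453194
w2 notch floor 0.059754570533748046 0.05972052877716672
w2 138 0.06185877089278272
w7 138 0.06185898624042046
w2 142.9 0.059218770657047407
w7 142.9 0.059218958243459595
w2 145 0.05808464822197044
w7 145 0.058084824916301944
```

{"fn": "drive_tool", "kwargs": {"series": [[[0.28,-2.5,0],0.2],[[0,-4,0],0],[[0,-4,0],0],[[0,-2.15,-1],0],[[0,-1,-1.5],0],[[0,0,-1.5],0],[[0,0,-1],0],[[0,0,-0.6],0],[[0,0,0],0],[[0,0,0],0]]}}

```text
time: 28.15
ee_pos: [0.6382, -0.0374, 0.139]
eef_rot: [0.999, 0.05, 0.0, 0.0]
ft_force: [0.3, -0.5, -2.7]
width: 0.0557
grip_force: 30.0
```

{"fn": "drive_tool", "kwargs": {"series": [[[0,0,-0.3],0],[[0,0,-0.4],0],[[0,0,-0.4],0],[[0,0,-0.3],0],[[0,0,-0.3],0],[[0,0,-0.2],0],[[0,0,0],0],[[0,0,0],0],[[0,0,0],0],[[0,0,0],0]]}}

```text
time: 29.4
ee_pos: [0.638, -0.0376, 0.1205]
eef_rot: [0.999, 0.049, 0.0, -0.0]
ft_force: [-3.4, 1.2, 6.1]
width: 0.0556
grip_force: 30.0
```

{"fn": "drive_tool", "kwargs": {"series": [[[0,0,0],0],[[0,0,0],0],[[0,0,0],0],[[0,0,0],0],[[0,0,2],0],[[0,0,4],0],[[0,0,4],10],[[-2,0.4,1],10.5],[[-3,0.6,0],10.5],[[-3,0.6,0],10.5]], "hand": 0}}

```text
time: 30.65
ee_pos: [0.5574, -0.0223, 0.2308]
eef_rot: [0.916, 0.402, 0.001, 0.0]
ft_force: [-1.1, 0.3, 2.0]
width: 0.0872
grip_force: 0.0
```

{"fn": "drive_tool", "kwargs": {"series": [[[-3,0.6,0],10.5],[[-3,0.6,0],10.5],[[-1.7,0.3,0],10.5],[[0,0,0],10.5],[[0,0,0],10.5],[[0,0,0],10.5],[[0,0,0],10.5],[[0,0,0],10.5],[[0,0,0],10.5],[[0,0,0],10.5]]}}

```text
time: 31.9
ee_pos: [0.4834, -0.0082, 0.2308]
eef_rot: [0.247, 0.969, 0.001, -0.0]
ft_force: [0.1, -0.4, 0.4]
width: 0.0872
grip_force: 0.0
```

{"fn": "drive_tool", "kwargs": {"series": [[[0,0,0],10.5],[[0,0,0],10.5],[[0,0,0],10.5],[[0,0,0],2],[[0,0,0],0],[[0,0,0],0],[[0,0,0],0],[[0,0,0],0],[[0,0,0],0],[[0,0,0],0]], "hand": 1, "newtons": 20}}

```text
time: 33.15
ee_pos: [0.4832, -0.0071, 0.2303]
eef_rot: [-0.041, 0.999, -0.0, 0.0]
ft_force: [-0.1, -0.5, 0.1]
width: 0.0016
grip_force: 0.0
```

Run:
```python
from h import *
s,im=snap("w8"); st()
for X in([.4808,-.0064,.03],[.4852,-.0522,.03],[.6365,-.0375,.151]): print(wpix(X,s['ee_pos'],s['eef_rot']))
a=cv2.resize(im[100:360,160:480],(400,325),interpolation=cv2.INTER_CUBIC)
a=im[60:360,140:480]
c=vision.camera("side")["color"][:,:,::-1]; b=cv2.resize(c[130:250,285:405],(360,360),interpolation=cv2.INTER_CUBIC)
d=vision.camera("top")["color"][:,:,::-1]; b2=cv2.resize(d[160:280,305:375],(140,240),interpolation=cv2.INTER_CUBIC)
cv2.imwrite("pics/sd.png",c);cv2.imwrite("pics/tp.png",d)
o=np.zeros((600,800,3),np.uint8); o[:300,:340]=a; o[:360,360:720]=b; o[310:550,:140]=b2
e=cv2.resize(im[150:260,220:430],(630,330)) ;o[361:600,150:780]=cv2.resize(im[170:250,220:430],(630,239))
cv2.imwrite("pics/w8c.png",o)
```

```text
33.2 [ 0.4832 -0.0071  0.2303] yaw -175.32709794164575 j [-1.5064 -0.2037  1.3323  1.8692  0.2041  1.326   1.4233] 0.0011675612225687162 0.0 [ 0.1698 -1.219   0.3576]
[320.9443 173.8804]
[281.8064 174.5594]
[278.0882 347.7393]
```

View pics/w8c.png

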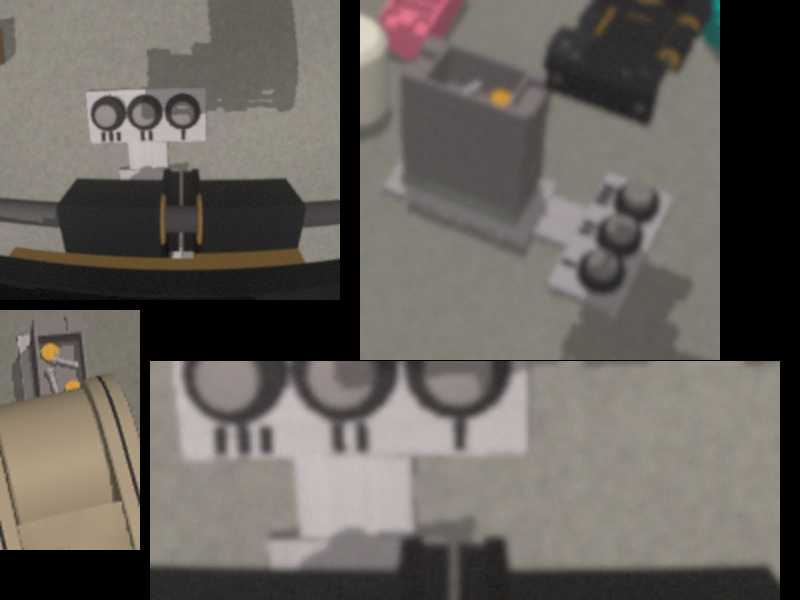

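Final view: the stack stands gapless and square in the side picture; keys in the side view at about (365,220) one bar, (371.7,207.7) two, (378.3,197.7) three; in the wrist view key1 at (323,171), key2 at (284,171).

Run:
```python
from h import *
K2=np.array([[366.0901,0,317.5123],[0,366.0901,196.8719],[0,0,1]]);R2=np.array([[-.8469,-.5316,.0144],[-.4104,.6361,-.6535],[.3382,-.5593,-.7568]]);T2=np.array([.532,.2758,.8281])
s=np.load("pics/w8.npy")
for z in(.02,.025,.03,.035,.04,.045):
    print(z,*[plane(R2.T@np.linalg.solve(K2,[u,v,1]),-R2.T@T2,z)[:2] for u,v in((365,220),(371.7,207.7))],'wr',wr(323,171,z,s[:3],s[3:])[:2],wr(284,171,z,s[:3],s[3:])[:2],'top',top(276+133/3,160+306/3,z)[:2])
```

```text
0.02 [ 0.4818 -0.005 ] [ 0.4858 -0.0529] wr [ 0.4792 -0.0041] [ 0.4828 -0.0509] top [ 0.4789 -0.0066]
0.025 [ 0.4805 -0.0013] [ 0.4845 -0.0489] wr [ 0.4782 -0.0042] [ 0.4818 -0.0504] top [ 0.4787 -0.0065]
0.03 [0.4792 0.0024] [ 0.4832 -0.0449] wr [ 0.4772 -0.0043] [ 0.4807 -0.0498] top [ 0.4785 -0.0064]
0.035 [0.478 0.006] [ 0.4819 -0.0409] wr [ 0.4762 -0.0044] [ 0.4797 -0.0493] top [ 0.4783 -0.0063]
0.04 [0.4767 0.0097] [ 0.4806 -0.0369] wr [ 0.4752 -0.0045] [ 0.4786 -0.0488] top [ 0.4781 -0.0062]
0.045 [0.4754 0.0134] [ 0.4793 -0.0329] wr [ 0.4742 -0.0046] [ 0.4776 -0.0483] top [ 0.4778 -0.0061]
```

{"fn": "drive_tool", "kwargs": {"series": [[[-0.35,0.15,-3],0.9],[[0,0,-5],0],[[0,0,-4],0],[[0,0,-3],0],[[0,0,-2],0],[[0,0,-1],0],[[0,0,-0.5],0],[[0,0,-0.5],0],[[0,0,0],0],[[0,0,0],0]]}}

```text
time: 34.55
ee_pos: [0.4794, -0.0038, 0.049]
eef_rot: [-0.05, 0.999, 0.001, -0.0]
ft_force: [-0.5, -0.1, -0.3]
width: 0.0007
grip_force: 0.0
```

{"fn": "drive_tool", "kwargs": {"series": [[[0,0,-0.1],0],[[0,0,-0.1],0],[[0,0,-0.1],0],[[0,0,-0.1],0],[[0,0,-0.1],0],[[0,0,-0.1],0],[[0,0,-0.1],0],[[0,0,0],0],[[0,0,0],0],[[0,0,0],0]]}}

```text
time: 35.8
ee_pos: [0.4792, -0.0039, 0.0417]
eef_rot: [-0.05, 0.999, 0.001, -0.001]
ft_force: [-0.6, -0.1, 0.7]
width: 0.0004
grip_force: 0.0
```

{"fn": "drive_tool", "kwargs": {"series": [[[0,-0.2,0],0],[[0,0,-0.1],0],[[0,0,-0.1],0],[[0,0,-0.1],0],[[0,0,-0.1],0],[[0,0,-0.1],0],[[0,0,-0.1],0],[[0,0,-0.1],0],[[0,0,0],0],[[0,0,0],0]]}}

```text
time: 37.05
ee_pos: [0.4792, -0.006, 0.0346]
eef_rot: [-0.05, 0.999, 0.001, -0.001]
ft_force: [-0.4, -3.0, 3.9]
width: 0.0009
grip_force: 1.9
```

{"fn": "drive_tool", "kwargs": {"series": [[[0,0,-0.1],0],[[0,0,-0.1],0],[[0,0,-0.1],0],[[0,0,0],0],[[0,0,0],0],[[0,0,0],0],[[0,0,0],0],[[0,0,0],0],[[0,0,0],0],[[0,0,0],0]]}}

```text
time: 38.3
ee_pos: [0.4795, -0.0061, 0.0335]
eef_rot: [-0.05, 0.999, 0.002, -0.001]
ft_force: [-15.5, -1.0, 48.0]
width: 0.0005
grip_force: 23.7
```

{"fn": "drive_tool", "kwargs": {"series": [[[0,0,1],0],[[0,0,2],0],[[0,0,0],0],[[0.2,-2.3,0],0],[[0.2,-2.3,0],0],[[0,0,0],0],[[0,0,-1.0],0],[[0,0,-1.0],0],[[0,0,0],0],[[0,0,0],0]]}}

```text
time: 39.55
ee_pos: [0.483, -0.0518, 0.0415]
eef_rot: [-0.05, 0.999, 0.001, -0.001]
ft_force: [-0.6, -0.3, 0.1]
width: 0.0004
grip_force: 0.0
```

{"fn": "drive_tool", "kwargs": {"series": [[[0.1,0,-0.1],0],[[0,0,-0.1],0],[[0,0,-0.1],0],[[0,0,-0.1],0],[[0,0,-0.05],0],[[0,0,0],0],[[0,0,0],0],[[0,0,0],0],[[0,0,0],0],[[0,0,0],0]]}}

```text
time: 40.8
ee_pos: [0.4842, -0.052, 0.0372]
eef_rot: [-0.05, 0.999, 0.001, -0.001]
ft_force: [0.9, 1.2, 2.7]
width: 0.0004
grip_force: 1.3
```

{"fn": "drive_tool", "kwargs": {"series": [[[0,0,-0.1],0],[[0,0,-0.1],0],[[0,0,-0.1],0],[[0,0,-0.1],0],[[0,0,-0.1],0],[[0,0,0],0],[[0,0,0],0],[[0,0,0],0],[[0,0,0],0],[[0,0,0],0]]}}

```text
time: 42.05
ee_pos: [0.4844, -0.052, 0.0337]
eef_rot: [-0.05, 0.999, 0.002, -0.001]
ft_force: [-11.6, 3.0, 39.6]
width: 0.0005
grip_force: 19.5
```

{"fn": "drive_tool", "kwargs": {"series": [[[0,0,1],0],[[0,0,2],0],[[0,0,0],0],[[0.2,-2.3,0],0],[[0.25,-2.25,0],0],[[0,0,0],0],[[0,0,-1.0],0],[[0,0,-1.0],0],[[0,0,0],0],[[0,0,0],0]]}}

```text
time: 43.3
ee_pos: [0.4886, -0.0972, 0.042]
eef_rot: [-0.05, 0.999, 0.001, -0.001]
ft_force: [-0.3, 0.4, 0.4]
width: 0.0007
grip_force: 0.0
```

{"fn": "drive_tool", "kwargs": {"series": [[[0,0,-0.1],0],[[0,0,-0.1],0],[[0,0,-0.1],0],[[0,0,-0.1],0],[[0,0,-0.1],0],[[0,0,-0.1],0],[[0,0,-0.1],0],[[0,0,-0.1],0],[[0,0,-0.1],0],[[0,0,0],0]]}}

```text
time: 44.55
ee_pos: [0.4889, -0.0974, 0.0341]
eef_rot: [-0.05, 0.999, 0.001, -0.001]
ft_force: [-7.2, 3.2, 22.5]
width: 0.0008
grip_force: 11.5
```

{"fn": "drive_tool", "kwargs": {"series": [[[0,0,-0.05],0],[[0,0,0],0],[[0,0,0],0],[[0,0,1],0],[[0,0,3],0],[[0,0,4],0],[[0,0,4],0],[[0,0,2],0],[[0,0,0],0],[[0,0,0],0]]}}

```text
time: 45.8
ee_pos: [0.4881, -0.0971, 0.1717]
eef_rot: [-0.05, 0.999, 0.001, -0.001]
ft_force: [-0.4, 0.4, -1.2]
width: 0.0004
grip_force: 0.0
```

Run:
```python
from h import *
st()
c=vision.camera("side")["color"][:,:,::-1]; p=cv2.imread("pics/sd.png")
d=np.abs(c.astype(int)-p)[125:210,295:345].max(2); print('stack change',d.mean(),(d>40).sum())
print(r.close_job())
```

```text
45.8 [ 0.4881 -0.0971  0.1717] yaw -174.26012627505858 j [-1.0352  0.1953  1.2738  1.9119 -0.2031  1.1819  1.9825] 0.000389146657905553 0.0 [-0.4329  0.4324 -1.1693]
stack change 1.9371764705882353 0
the job is handed in; nothing more can be done
None
```

The three trays are stacked on the nest in order (three-, two-, one-compartment) and keys one, two and three were each pressed to their hard stop in that order. I handed the job in at 45.8 s; it returned no verdict.

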